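# Pass a boxed part between two brake drums on a car-parts stall

### The arm

A 6-joint arm with a two-finger parallel gripper is mounted at the origin on the work surface. World frame = base frame: x ahead of the robot, y to its left, z up, the work surface at z = 0. Lengths are in m, angles in rad, forces in N, time in s.
With the tool pointing down it reaches from about 0.35 to 0.975 m from the base axis. Payload 4.9 kg.
Tool frame: the origin (TCP) lies at the very end of the fingers, on their centre line; the grasp point (between the pads) lies 19 mm behind it (ctrl.grip_point_offset is the distance from the TCP to the grasp point, in m); z points along the fingers, y is the line along which they close (so a half turn about z gives the same grasp; the last joint's range is limited). The gripper opens to 85 mm and grips with 20 to 120 N. Pads are 22 mm wide; open, the fingers measure 114 mm over their backs; the gripper's body (76 mm by 85 mm) begins 54 mm behind the grasp point. The pads swing forward as they close: fully open they stand 13 mm farther back than shut.
Start: joints at [1.16, 0.053, 1.613, -0, 1.476, -0.119], TCP at [0.18, 0.599, 0.231] pointing down, gripper open.
Joint ranges: [-3.01, 3.01], [-1.01, 2.22], [0.06, 2.58], [-1.02, 4.17], [0.09, 2.62], [-3.14, 3.14]. Speed limits (rad/s): [2.57, 2.57, 3.14, 3.14, 3.14, 3.14].

### API

Orientations are given as a rotation vector (axis times angle).
In Python, from station import ctrl gives the robot as it stands.
- The arm moves only by the tool send_rows, never from a script. Its argument "rows" is a list of rows, each a list of 3 entries, a list of its own where there are three numbers: the finger opening in cm, from 0 to 8.54, then the shift along the tool's x, y, z in cm, then the turn about the tool's z in degrees. A call has 1 to 10 rows; each row shifts and turns the commanded pose from where the row before left it, along the tool's axes as they then stand; what a row does not reach is not made up. A row lasts 1/8 s, in which the tool goes at most 62.5 mm and 10.7 degrees, less where a joint would pass 70% of its speed; a pose out of reach is approached as far as the arm can. A call with a gripper value outside its range is refused whole. The fingers move at their own pace and stop on an object; "newtons" is the grip in N (left out, the last holds). Time passes only in rows, so rows that do not move let the fingers close. It gives the time, the measured TCP pose, the force, the opening and the grip force at its end, in the units of the state.
- ctrl.get_obs(): the state, without advancing time (a new reading comes with each control period).
- ctrl.get_image(name): name is "scene" or "top" or "wrist"; returns a dict with "frame" (384x512x3 uint8, red, green, blue), "range_z" (384x512 float32, m along the optical axis (not along the pixel's ray), 0 where there is no reading), "fx", "fy", "cx", "cy" (pixels), "cam_to_world" (4x4, takes a point from camera to world coordinates). Camera axes: x right, y down, z forward; pixel columns grow to the right and rows downward; lengths in m; the calibration is good to about 2 mm. A picture is of the moment at which its call begins.
- ctrl.finish_job(): hands the job in; it is judged then, once.
The state is a dict: "t": time; "q": joint angles; "dq": joint speeds; "effort": joint torques, N m; "tool_pos": TCP position; "tool_rot": TCP orientation; "contact_force": force on the tool from outside, world axes, zero at the start; "wrist_torque": the same for the moment, N m; "opening": finger opening in m; "grip_force": force on a finger pad.
Only numpy, scipy, OpenCV 4.12 (cv2) and the standard library are available. Lean on these libraries where they do the work, as an engineer would, in place of code of your own. Each camera call takes 0.05 s, during which the arm holds its last target. There are 200 camera calls.

### The job

A customer has bought the small boxed part. With your fingertips, push the oblong card carton that lies in front of the two brake drums through the narrow gap between them, and on until it lies flat and wholly on the thin black mat behind the drums. Slide it all the way: do not lift, carry or tip it, and leave the rest of the stock where it is.

Things in the scene. Friction and masses are not known exactly. Their poses are not given: they have to be found in the camera images.
- carton: The carton to push: closed card box, 84 long (its x) x 64 wide (its y) x 36 mm high, 0.25 to 0.5 kg, lying loose on the table on the robot's side of the drums, paper tape along its length. Origin at the centre of its underside; z up. It starts up to 0.35 rad askew to the gap and up to 30 mm to one side of its midline; it fits through end first, x along the gap.
- carton_fl (a point): Corner point of the carton, 18 mm above its underside: +42 mm along its x, +32 mm along its y.
- carton_fr (a point): Corner point of the carton: +42 mm x, -32 mm y.
- carton_rl (a point): Corner point of the carton: -42 mm x, +32 mm y.
- carton_rr (a point): Corner point of the carton: -42 mm x, -32 mm y.
- drums: Two round dark cast brake drums lying side by side, fixed. Each is 160 mm across and 42 mm high, with a hub 72 mm across up to 48.5 mm. Origin on the table midway between them; drum centres at y = +115 and -115 mm, so the gap is 70 mm at its narrowest (the carton is 64 wide). Its x axis points along the gap, away from the robot; the carton starts at x = -145 to -125 mm in this frame.
- mat: Thin black rubber mat lying flat behind the gap, look only (it is flush with the table and does not hinder sliding), 120 mm along its x (the gap's direction) x 130 mm along its y. Origin at its centre on the table, 93 to 100 mm beyond the drums' origin.
- bearing: Bystander: steel bearing ring 56 mm across, 16 mm high, lying behind the drums on the left of the mat. Origin: centre of underside.
- piston: Bystander: aluminium piston 64 mm across, 48 mm high, standing behind the drums on the right of the mat. Origin: centre of underside.
- wrench: Bystander: steel wrench 170 mm long lying on the robot's side, right of the carton. Origin: under its middle.
- plug_socket: Bystander: steel plug socket 26 mm across, 60 mm high, standing on the robot's side, left of the carton. Origin: centre of underside.
- filter: Bystander: oil filter can 76 mm across, 95 mm high, standing well to the left. Origin: centre of underside.
- additive: Bystander: bottle 60 mm across, 170 mm high, standing well to the right. Origin: centre of underside.
- mug: Bystander: white mug 80 mm across, 90 mm high, standing far left. Origin: centre of underside.
Not all that is in view belongs to the job. Of the things like the carton, leave any that is orange or pink; of the rest the larger one is meant.

How it is judged:
On the way:
1. the carton is in the gap: its middle within 25 mm of the narrowest point along the gap and 15 mm of the gap's midline (x of carton in the frame of drums between -0.025 and 0.025 m and y of carton in the frame of drums between -0.015 and 0.015 m), for 0.05 s.
At the end, for the whole second after the job is handed in: The carton lies flat and at rest on the table with all four corners on the mat (at most 1 mm over its edge) (x of carton_fl in the frame of mat between -0.061 and 0.061 m and y of carton_fl in the frame of mat between -0.066 and 0.066 m and x of carton_fr in the frame of mat between -0.061 and 0.061 m and y of carton_fr in the frame of mat between -0.066 and 0.066 m and x of carton_rl in the frame of mat between -0.061 and 0.061 m and y of carton_rl in the frame of mat between -0.066 and 0.066 m and x of carton_rr in the frame of mat between -0.061 and 0.061 m and y of carton_rr in the frame of mat between -0.066 and 0.066 m and height (world z) of carton below 0.005 m and angle between carton's own z axis and vertical below 0.08 rad and linear speed of carton below 0.01 m/s); the robot touches nothing.
It fails at once if the carton is lifted more than 10 mm off the table (height (world z) of carton above 0.01 m).
It fails at once if the carton is tipped by more than 0.25 rad (angle between carton's own z axis and vertical above 0.25 rad).
It fails at once if other stock is moved more than 20 mm or knocked over (distance of any of bearing, piston, wrench, plug_socket, filter, additive, mug from where it was at the start of the episode above 0.02 m or angle between any of bearing, piston, wrench, plug_socket, filter, additive, mug's own z axis and vertical above 0.4 rad).
It also fails if it takes over 72 s, if anything falls off the work surface, if the arm or the gripper's body presses on something with over 40 N, if the wrist force passes 120 N, or if a joint passes its speed limit or range.

## Working session

There is one attempt and no reset: what is moved stays moved. The work goes in short steps, Python scripts to look and compute and a tool call to move; the robot and the scene stay as the last step left them, time stands still between calls to the robot, and variables do not carry over. Pictures are saved under pics/ and viewed, at most 10 in all, crops included, and the job is handed in when it is done.

Besides the shell and the picture viewer there is one more tool, called after "Request:" in YAML: its name, and indented under it one key for each argument. send_rows: Moves the arm, as the interface text tells. Its arguments: {"type":"object","properties":{"rows":{"type":"array","items":{"type":"array"}},"newtons":{"type":"number"}},"required":["rows"]}

```bash
mkdir -p pics; cat > h.py <<'E'
import numpy as np, cv2
from station import ctrl
def pts(im):
    d=im["range_z"]; v,u=np.mgrid[:d.shape[0],:d.shape[1]]
    P=np.stack([(u-im["cx"])/im["fx"]*d,(v-im["cy"])/im["fy"]*d,d,np.ones_like(d)],-1)@np.array(im["cam_to_world"]).T
    P=P[...,:3]; P[d==0]=np.nan; return P
def save(im,n): cv2.imwrite(f"pics/{n}.png",cv2.cvtColor(im["frame"],cv2.COLOR_RGB2BGR))
E
python3 - <<'E'
from h import *
for n in ("top","scene"):
    im=ctrl.get_image(n); save(im,n+"0"); np.savez(n+"0.npz",P=pts(im),f=im["frame"])
    print(n,np.array(im["cam_to_world"]).round(3).tolist(),im["fx"])
print(ctrl.get_obs())
E
```

```text
top [[-0.011, -0.997, 0.08, 0.461], [-1.0, 0.01, -0.011, 0.008], [0.01, -0.08, -0.997, 1.235], [0.0, 0.0, 0.0, 1.0]] 390.70143833504306
scene [[0.88, 0.358, -0.312, 0.937], [0.475, -0.665, 0.576, -0.667], [-0.002, -0.655, -0.755, 0.928], [0.0, 0.0, 0.0, 1.0]] 444.0851064355928
{'t': 0.1, 'q': array([ 1.15999806e+00,  5.32936448e-02,  1.61414306e+00,  2.15546286e-05,
        1.47599198e+00, -1.18989165e-01]), 'dq': array([-0.00119251, -0.00081921, -0.00257409, -0.00067571,  0.00095644,
        0.00035043]), 'effort': array([ 1.19692227e-04, -3.94906461e+01, -3.71363926e+01, -5.77649757e-05,
        3.96544041e-03,  2.52710851e-05]), 'tool_pos': array([0.17956759, 0.59806982, 0.23019236]), 'tool_rot': array([-4.56678209e-01, -3.10771486e+00,  2.77416731e-03]), 'contact_force': array([0.23787262, 0.18771895, 0.58959949]), 'wrist_torque': array([0.01994917, 0.03270059, 0.01567356]), 'grip_force': 0.0, 'opening': 0.0854644430586246}
```

View pics/top0.png

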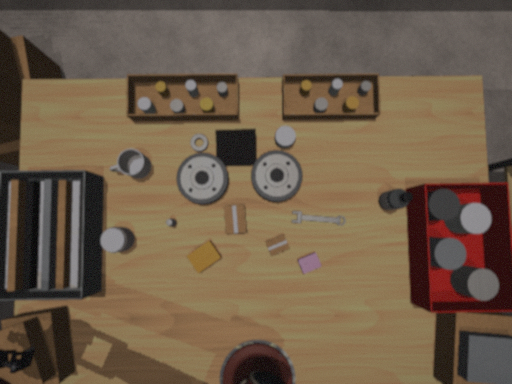

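The top view shows the target carton at about (235,219), below the gap. The drums are at (202,178) and (277,175), the mat at (236,147), and a smaller decoy carton at (277,244). The bearing is at (199,142) and the piston at (285,136).

```bash
cat >> h.py <<'E'
def at(P,u,v): return P[v,u].round(3)
def blob(P,c,r,lo,hi):
    m=(np.hypot(P[...,0]-c[0],P[...,1]-c[1])<r)&(P[...,2]>lo)&(P[...,2]<hi); return P[m]
def rect(Q):
    (c,s,a)=cv2.minAreaRect((Q[:,:2]*1000).astype(np.float32))
    if s[0]<s[1]: s=s[::-1]; a-=90
    a=(a+90)%180-90
    return np.round(c,1),np.round(s,1),round(a,1)
E
python3 - <<'E'
from h import *
z=np.load("top0.npz"); P=z["P"]; f=z["f"].astype(int)
for n,(u,v) in dict(carton=(235,219),dL=(202,178),dR=(277,175),mat=(236,147),bear=(195,142),pis=(285,136),small=(277,244),sock=(171,222),wr=(318,218),tab=(240,270)).items(): print(n,at(P,u,v))
print("carton",rect(blob(P,at(P,235,219)[:2],.065,.027,.045)), "small",rect(blob(P,at(P,277,244)[:2],.05,.018,.045)))
for c in ((202,178),(277,175)):
    Q=blob(P,at(P,*c)[:2],.095,.034,.06)
    print("drum",[np.round(x,1) for x in cv2.minEnclosingCircle((Q[:,:2]*1000).astype(np.float32))],len(Q), Q[:,:2].mean(0).round(4))
m=(f.sum(-1)<75)&(np.hypot(P[...,0]-at(P,236,147)[0],P[...,1]-at(P,236,147)[1])<.1)&(P[...,2]<.01)
print("mat",rect(P[m]),m.sum())
for c in ((285,136),(171,222)):
    Q=blob(P,at(P,*c)[:2],.05,.02,.07); print(Q.mean(0))
z=np.load("scene0.npz")
E
```

```text
carton [0.488 0.061 0.034]
dL [0.614 0.161 0.046]
dR [ 0.621 -0.069  0.045]
mat [0.717 0.058 0.006]
bear [ 0.736  0.189 -0.   ]
pis [ 0.742 -0.096  0.046]
small [ 0.41  -0.067  0.028]
sock [0.48  0.252 0.058]
wr [ 0.488 -0.199  0.006]
tab [ 0.329  0.048 -0.003]
carton (array([489.2,  62.1]), array([83.8, 63.9]), 4.2) small (array([408.3, -67.8]), array([61.3, 46.9]), -67.9)
drum [array([617.2, 162.7]), np.float64(80.2)] 2078 [0.6163 0.1613]
drum [array([622.6, -67.3]), np.float64(79.9)] 2065 [ 0.6215 -0.0673]
mat (array([717.1,  58.1]), array([116.1, 105.1]), -89.3) 330
[ 0.74078821 -0.09460928  0.04518179]
[0.48195368 0.25587353 0.04613655]
```

View pics/scene0.png

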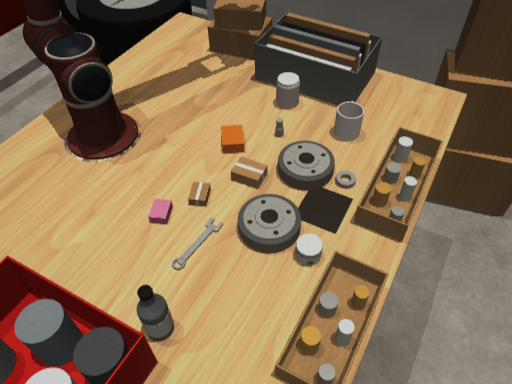

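Request:
send_rows:
  rows:
    - [3,[0,0,0],10.3]
    - [3,[0,0,0],10.3]
    - [3,[0,0,0],10.3]
    - [3,[0,0,0],10.3]
    - [3,[0,0,0],10.3]
    - [3,[0,0,0],10.3]
    - [3,[0,0,0],10.2]
    - [3,[0,0,0],0]

```text
t: 1.1
tool_pos: [0.1797, 0.5983, 0.2307]
tool_rot: [2.194, 2.248, -0.002]
contact_force: [0.7, 0.3, 0.0]
opening: 0.0299
grip_force: 0.0
```

```bash
cat >> h.py <<'E'
from scipy.spatial.transform import Rotation as R
O=np.array([.6199,.0477]); A=np.deg2rad(1.35); G=np.array([[np.cos(A),-np.sin(A)],[np.sin(A),np.cos(A)]])
def st():
    o=ctrl.get_obs(); M=R.from_rotvec(o["tool_rot"]).as_matrix(); g=G.T@(o["tool_pos"][:2]-O)
    print("t",o["t"],"gap xy mm",(g*1000).round(1),"z",o["tool_pos"][2].round(4),"tool y angle in gap",np.rad2deg(np.arctan2(M[1,1],M[0,1])-A).round(2),"tilt",M[:2,2].round(4),"F",o["contact_force"].round(1),"open",o["opening"].round(4))
    return o,M
def to(x,y,z):
    o,M=st(); w=np.r_[G@np.array([x,y])+O,z]; print("shift cm",(M.T@(w-o["tool_pos"])*100).round(2))
def car():
    P=pts(ctrl.get_image("top")); return P
E
python3 -c "
from h import *
to(-.130,.095,.15)"
```

```text
Traceback (most recent call last):
  File "h.py", line 23, in to
    o,M=st(); w=np.r_[G@np.array([x,y])+O,z]; print("shift cm",(M.T@(w-o["tool_pos"])*100).round(2))
        ~~^^
  File "h.py", line 20, in st
    print("t",o["t"],"gap xy mm",(g*1000).round(1),"z",o["tool_pos"][2].round(4),"tool y angle in gap",np.rad2deg(np.arctan2(M[1,1],M[0,1])-A).round(2),"tilt",M[:2,2].round(4),"F",o["contact_force"].round(1),"open",o["opening"].round(4))
                                                                                                                                                                                                                       ^^^^^^^^^^^^^^^^^^
AttributeError: 'float' object has no attribute 'round'
```

```bash
sed -i 's/o\["opening"\].round(4)/round(o["opening"],4)/' h.py; python3 -c "
from h import *
to(-.130,.095,.15)"
```

```text
t 1.1 gap xy mm [-427.1  560.8] z 0.2307 tool y angle in gap 0.05 tilt [-0.0004 -0.001 ] F [0.7 0.3 0. ] open 0.0299
shift cm [-46.6   29.68   8.1 ]
```

Request:
send_rows:
  rows:
    - [3,[-4.66,2.97,0],0]
    - [3,[-4.66,2.97,0],0]
    - [3,[-4.66,2.97,0],0]
    - [3,[-4.66,2.97,0],0]
    - [3,[-4.66,2.97,0.5],0]
    - [3,[-4.66,2.97,0.5],0]
    - [3,[-4.66,2.97,1.5],0]
    - [3,[-4.66,2.97,1.5],0]
    - [3,[-4.66,2.97,2],0]
    - [3,[-4.66,2.97,2],0]

```text
t: 2.35
tool_pos: [0.4879, 0.1377, 0.1509]
tool_rot: [2.193, 2.249, 0.001]
contact_force: [0.6, -0.2, 0.0]
opening: 0.0299
grip_force: 0.0
```

```bash
python3 -c "
from h import *
to(-.130,.080,.012)"
```

```text
t 2.35 gap xy mm [-129.8   93.1] z 0.1509 tool y angle in gap 0.12 tilt [0.0008 0.0003] F [ 0.6 -0.2  0. ] open 0.0299
shift cm [-1.31 -0.03 13.89]
```

Request:
send_rows:
  rows:
    - [3,[-1.2,0,3],0]
    - [3,[0,0,4],0]
    - [3,[0,0,4],0]
    - [3,[0,0,2.8],0]
    - [3,[0,0,0],0]
    - [3,[-0.5,0,0],0]
    - [3,[-0.5,0,0],0]
    - [3,[-0.4,0,0],0]
    - [3,[-0.4,0,0],0]

```text
t: 3.48
tool_pos: [0.4883, 0.109, 0.014]
tool_rot: [2.196, 2.246, 0.001]
contact_force: [-0.3, 0.4, -0.3]
opening: 0.0298
grip_force: 0.0
```

```bash
python3 - <<'E'
from h import *
to(-.130,.043,.012)
w=ctrl.get_image("wrist"); save(w,"w1"); P=pts(w); np.savez("w1.npz",P=P)
im=ctrl.get_image("top"); T=pts(im); print(rect(blob(T,(.489,.062),.065,.027,.042)))
E
```

```text
t 3.475 gap xy mm [-130.1   64.4] z 0.014 tool y angle in gap -0.07 tilt [0.0012 0.0001] F [-0.3  0.4 -0.3] open 0.0298
shift cm [-2.14  0.02  0.2 ]
(array([488.6,  61.3]), array([82.2, 62.4]), 4.6)
```

View pics/w1.png

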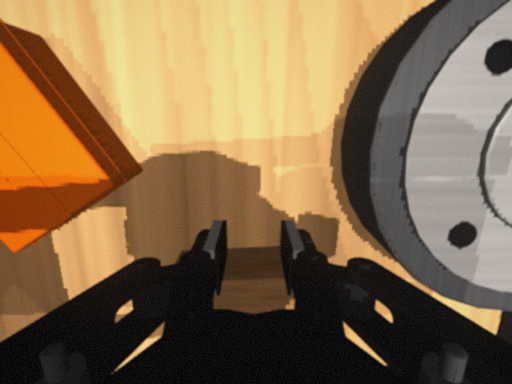

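Wrist view: the fingertips are at about (220,235) and (290,235). The drum rim is to the right at u>335 and the orange box is on the left. The carton is hidden under the gripper and has not been touched yet.

Request:
send_rows:
  rows:
    - [3,[-0.3,0,0],0]
    - [3,[-0.3,0,0],0]
    - [3,[-0.3,0,0],0]
    - [3,[-0.3,0,0],0]
    - [3,[-0.3,0,0],0]
    - [3,[-0.25,0,0],0]
    - [3,[-0.2,0,0],0]
    - [3,[0,0,0],0]

```text
t: 4.58
tool_pos: [0.4883, 0.0896, 0.0134]
tool_rot: [2.196, 2.246, -0.0]
contact_force: [0.5, 2.9, 1.6]
opening: 0.0298
grip_force: 1.1
```

```bash
cat >> h.py <<'E'
def carton(c,r=.065,n=None):
    im=ctrl.get_image("top"); T=pts(im)
    if n: cv2.imwrite(f"pics/{n}.png",cv2.resize(cv2.cvtColor(im["frame"],cv2.COLOR_RGB2BGR)[100:290,110:360],None,fx=3,fy=3))
    Q=blob(T,c,r,.027,.042); c,s,a=rect(Q); print("carton gap xy",(G.T@(c/1000-O)*1000).round(1),s,"yaw in gap",a-1.35)
E
python3 - <<'E'
from h import *
st(); carton((.488,.045),.062,"t2")
E
```

```text
t 4.575 gap xy mm [-130.6   44.9] z 0.0134 tool y angle in gap -0.08 tilt [ 0.0001 -0.0004] F [0.5 2.9 1.6] open 0.0298
carton gap xy [-130.8   -0.4] [82.9 58.1] yaw in gap -2.05
```

View pics/t2.png

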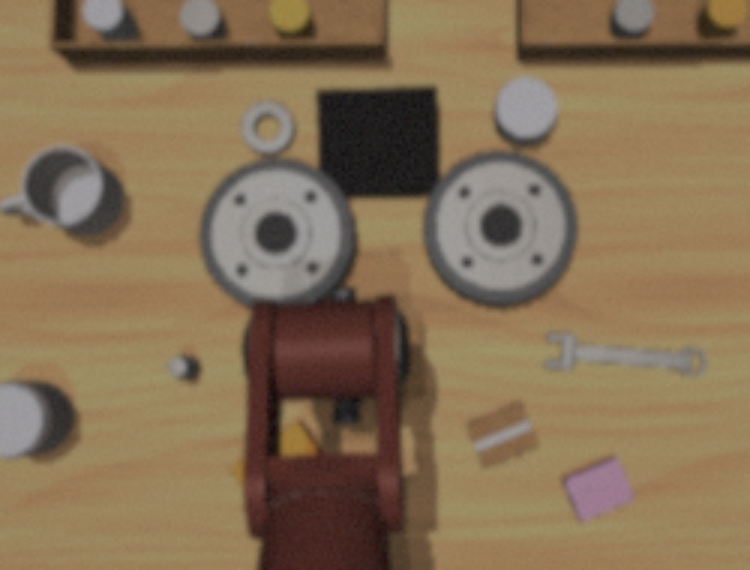

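The arm covers the carton in this view, so I'll back off to the left and measure again.

Request:
send_rows:
  rows:
    - [2,[0.5,0,0],0]
    - [2,[1,0,-0.5],0]
    - [2,[1,0,-3],0]
    - [2,[3,-1,-5],0]
    - [2,[6,-1,-4],0]
    - [2,[6,-1,0],0]
    - [2,[4,0,0],0]

```text
t: 5.5
tool_pos: [0.4543, 0.2984, 0.1339]
tool_rot: [2.193, 2.248, 0.003]
contact_force: [-0.1, -0.5, 0.0]
opening: 0.0202
grip_force: 0.0
```

```bash
python3 - <<'E'
from h import *
st(); carton((.488,.045),.065,"t3")
E
```

```text
t 5.5 gap xy mm [-159.6  254.6] z 0.1339 tool y angle in gap 0.06 tilt [0.0019 0.0006] F [-0.1 -0.5  0. ] open 0.0202
carton gap xy [-130.9   -0. ] [82.9 64.4] yaw in gap -1.55
```

View pics/t3.png

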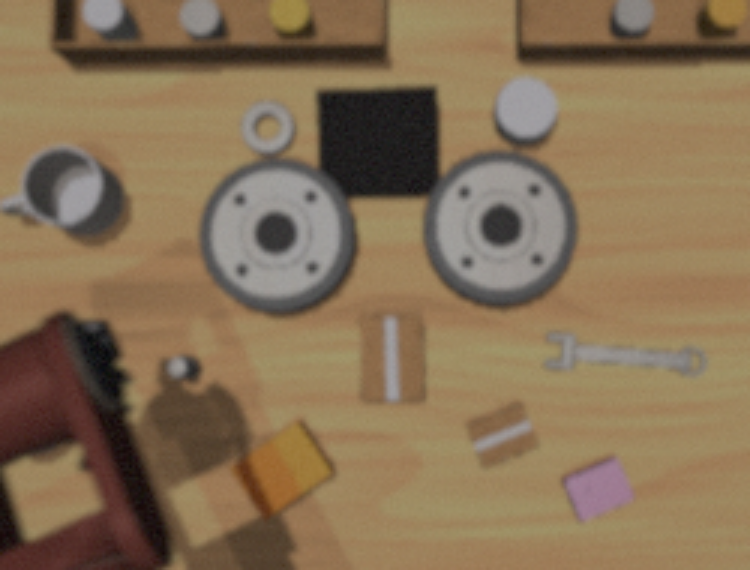

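Request:
send_rows:
  rows:
    - [1.5,[0,0,0],-10]
    - [1.5,[0,0,0],-10]
    - [1.5,[0,0,0],-10]
    - [1.5,[0,0,0],-10]
    - [1.5,[0,0,0],-10]
    - [1.5,[0,0,0],-10]
    - [1.5,[0,0,0],-10]
    - [1.5,[0,0,0],-10]
    - [1.5,[0,0,0],-10]
    - [1.5,[0,0,0],0]

```text
t: 6.8
tool_pos: [0.4548, 0.2958, 0.1326]
tool_rot: [0.033, -3.141, 0.001]
contact_force: [0.3, -1.4, 0.3]
opening: 0.015
grip_force: 0.0
```

```bash
python3 -c "
from h import *
to(-.203,0,.12)"
```

```text
t 6.8 gap xy mm [-159.2  251.9] z 0.1326 tool y angle in gap 89.84 tilt [-0.0001 -0.0004] F [ 0.3 -1.4  0.3] open 0.015
shift cm [  4.31 -25.2    1.28]
```

Request:
send_rows:
  rows:
    - [1.5,[0.86,-5.04,0.2],0]
    - [1.5,[0.86,-5.04,0.2],0]
    - [1.5,[0.86,-5.04,0.2],0]
    - [1.5,[0.86,-5.04,0.3],0]
    - [1.5,[0.86,-5.04,0.4],0]
    - [1.5,[0,0,0],0]

```text
t: 7.55
tool_pos: [0.4171, 0.0403, 0.1194]
tool_rot: [0.022, -3.141, 0.001]
contact_force: [0.3, 0.6, 1.4]
opening: 0.0152
grip_force: 0.0
```

```bash
python3 -c "
from h import *
to(-.203,0,.018)"
```

```text
t 7.55 gap xy mm [-202.9   -2.6] z 0.1194 tool y angle in gap 89.46 tilt [-0.0002 -0.0006] F [0.3 0.6 1.4] open 0.0152
shift cm [1.000e-02 2.700e-01 1.014e+01]
```

Request:
send_rows:
  rows:
    - [1.5,[0,0.27,4],-0.5]
    - [1.5,[0,0,4],0]
    - [1.5,[0,0,2.1],0]
    - [1.5,[0,0,0],0]
    - [1.5,[-0.7,0,0],0]
    - [1.5,[-0.6,0,0],0]
    - [1.5,[-0.5,0,0],0]
    - [1.5,[-0.5,0,0],0]
    - [1.5,[-0.5,0,0],0]
    - [1.5,[-0.5,0,0],0]

```text
t: 8.8
tool_pos: [0.4507, 0.0465, 0.0186]
tool_rot: [0.049, -3.14, -0.0]
contact_force: [-5.2, 0.9, 3.4]
opening: 0.0149
grip_force: 2.5
```

```bash
python3 - <<'E'
from h import *
to(-.13,0,.018); carton((.52,.045),.065)
E
```

```text
t 8.8 gap xy mm [-169.2    2.8] z 0.0186 tool y angle in gap 90.42 tilt [-0.0007  0.    ] F [-5.2  0.9  3.4] open 0.0149
shift cm [-3.92 -0.3   0.06]
carton gap xy [-97.1   1.5] [63.6 49.3] yaw in gap -88.85
```

Request:
send_rows:
  rows:
    - [1.5,[-0.4,0,0],0]
    - [1.5,[-0.4,0,0],0]
    - [1.5,[-0.4,0,0],0]
    - [1.5,[-0.4,0,0],0]
    - [1.5,[0,0,0],0]

```text
t: 9.48
tool_pos: [0.4675, 0.0469, 0.0188]
tool_rot: [-0.049, 3.14, -0.0]
contact_force: [0.2, -0.1, -1.1]
opening: 0.0155
grip_force: 0.2
```

```bash
python3 - <<'E'
from h import *
st(); carton((.54,.045),.065)
to(-.13,0,.018)
i=ctrl.get_image("scene"); save(i,"s4"); T=pts(i); np.savez("s4.npz",P=T,f=i["frame"])
to(-.13,0,.018)
cv2.imwrite("pics/s4c.png",cv2.resize(cv2.cvtColor(i["frame"],cv2.COLOR_RGB2BGR)[110:280,180:400],None,fx=3.5,fy=3.5))
E
```

```text
t 9.475 gap xy mm [-152.4    2.8] z 0.0188 tool y angle in gap 90.43 tilt [0.0017 0.    ] F [ 0.2 -0.1 -1.1] open 0.0155
carton gap xy [-65.9  -1.1] [116.6  67.3] yaw in gap -90.55
t 9.525 gap xy mm [-152.4    2.9] z 0.0189 tool y angle in gap 90.43 tilt [ 0.0018 -0.    ] F [0.4 0.2 0. ] open 0.0148
shift cm [-2.24 -0.3   0.09]
t 9.575 gap xy mm [-152.4    2.8] z 0.019 tool y angle in gap 90.43 tilt [ 0.002 -0.   ] F [0.7 0.2 0.4] open 0.0151
shift cm [-2.24 -0.3   0.1 ]
```

View pics/s4c.png

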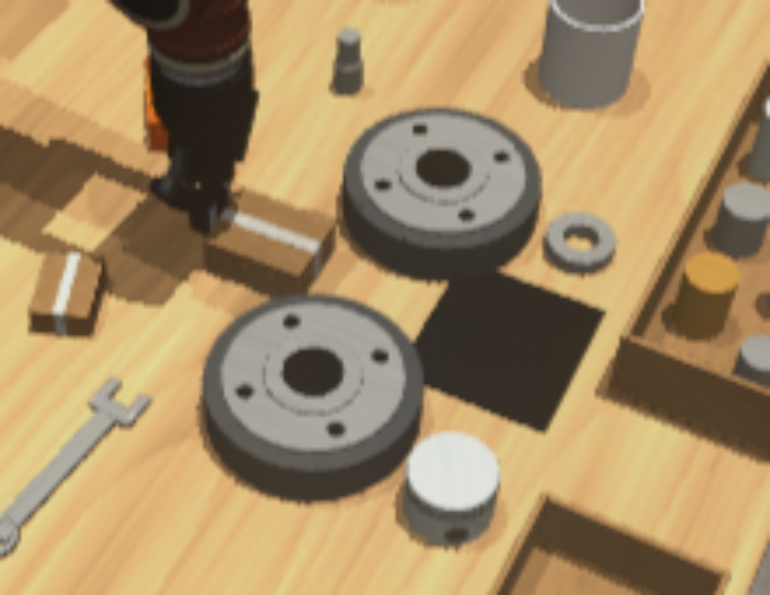

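Scene view: the carton sits square behind the gap, with the fingers behind its rear face at about (205,225) in the crop. I'll measure the carton in the scene camera, which isn't blocked here.

```bash
cat >> h.py <<'E'
def sc(P,f,xlo):
    # drum centres in this camera correct its calibration offset
    f=f.astype(int); off=[]
    for c in ((.6172,.1627),(.6226,-.0673)):
        Q=blob(P,c,.093,.036,.06); off.append(np.array(cv2.minEnclosingCircle((Q[:,:2]*1000).astype(np.float32))[0])/1000-c)
    d=np.mean(off,0); g=(P[...,:2]-d-O)@G
    m=(P[...,2]>.030)&(P[...,2]<.042)&(abs(g[...,1])<.06)&(g[...,0]>xlo)&(f.max(-1)>60)
    for s in (1,-1): m&=np.hypot(g[...,0],g[...,1]-s*.115)>.083
    Q=g[m]; print("offs",np.round(np.array(off)*1000,1).tolist(),"carton(gap)",*rect(Q),len(Q), "front/rear x",(np.percentile(Q[:,0],[1,99])*1000).round(1))
def scene(xlo=-.2,n=None):
    i=ctrl.get_image("scene")
    if n: cv2.imwrite(f"pics/{n}.png",cv2.resize(cv2.cvtColor(i["frame"],cv2.COLOR_RGB2BGR)[110:280,180:400],None,fx=3.5,fy=3.5))
    sc(pts(i),i["frame"],xlo)
E
python3 - <<'E'
from h import *
for n in ("scene0","s4"):
    z=np.load(n+".npz"); sc(z["P"],z["f"],-.2 if n=="scene0" else -.135)
E
```

```text
offs [[-0.5, -1.8], [-0.7, 0.0]] carton(gap) [71.7 23. ] [488.8  68.4] 1.2 739 front/rear x [-169.8  312.1]
offs [[1.4, 0.4], [-0.1, -0.2]] carton(gap) [88.8 14.2] [449.9  72.1] 3.6 743 front/rear x [-133.6  310.8]
```

```bash
sed -i 's/(g\[...,0\]>xlo)/(g[...,0]>xlo)\&(g[...,0]<.18)/' h.py
python3 - <<'E'
from h import *
for n in ("scene0","s4"):
    z=np.load(n+".npz"); sc(z["P"],z["f"],-.2 if n=="scene0" else -.135)
E
```

```text
offs [[-0.5, -1.8], [-0.7, 0.0]] carton(gap) [-129.3   18.8] [85.8 68.4] 2.2 540 front/rear x [-170.1  -87.6]
offs [[1.4, 0.4], [-0.1, -0.2]] carton(gap) [-95.1   1. ] [79.4 65.8] 0.3 534 front/rear x [-133.8  -55.7]
```

Request:
send_rows:
  rows:
    - [1.5,[0.3,0,0],0]
    - [1.5,[0,-0.25,0],0.4]
    - [1.5,[-0.6,0,0],0]
    - [1.5,[-0.6,0,0],0]
    - [1.5,[-0.6,0,0],0]
    - [1.5,[-0.6,0,0],0]
    - [1.5,[-0.6,0,0],0]
    - [1.5,[-0.6,0,0],0]
    - [1.5,[-0.6,0,0],0]
    - [1.5,[0,0,0],0]

```text
t: 10.82
tool_pos: [0.507, 0.0454, 0.0188]
tool_rot: [-0.038, 3.139, -0.0]
contact_force: [0.2, 0.5, 0.0]
opening: 0.0148
grip_force: 0.0
```

```bash
python3 - <<'E'
from h import *
st(); scene(-.098)
E
```

```text
t 10.825 gap xy mm [-113.     0.3] z 0.0188 tool y angle in gap 90.03 tilt [ 0.0025 -0.    ] F [0.2 0.5 0. ] open 0.0148
offs [[-4.6, -5.6], [0.9, 6.1]] carton(gap) [-55.5   1.2] [84.8 68.9] 0.6 581 front/rear x [-96.9 -13.8]
```

Request:
send_rows:
  rows:
    - [1.5,[-0.5,0,0],0]
    - [1.5,[-0.5,0,0],0]
    - [1.5,[-0.5,0,0],0]
    - [1.5,[-0.5,0,0],0]
    - [1.5,[-0.5,0,0],0]
    - [1.5,[-0.5,0,0],0]

```text
t: 11.62
tool_pos: [0.536, 0.0462, 0.0186]
tool_rot: [0.038, -3.141, -0.0]
contact_force: [-3.8, 0.2, 2.5]
opening: 0.0149
grip_force: 1.9
```

```bash
sed -i 's/d=np.mean(off,0);/d=np.array([.0003,-.0004]);/' h.py; python3 - <<'E'
from h import *
st(); scene(-.066,"s5")
E
```

```text
t 11.625 gap xy mm [-83.9   0.4] z 0.0186 tool y angle in gap 90.03 tilt [-0.  0.] F [-3.8  0.2  2.5] open 0.0149
offs [[0.2, -5.7], [-0.4, 6.2]] carton(gap) [-25.7   2.3] [79.9 68.2] -0.2 549 front/rear x [-65.5  12.6]
```

View pics/s5.png

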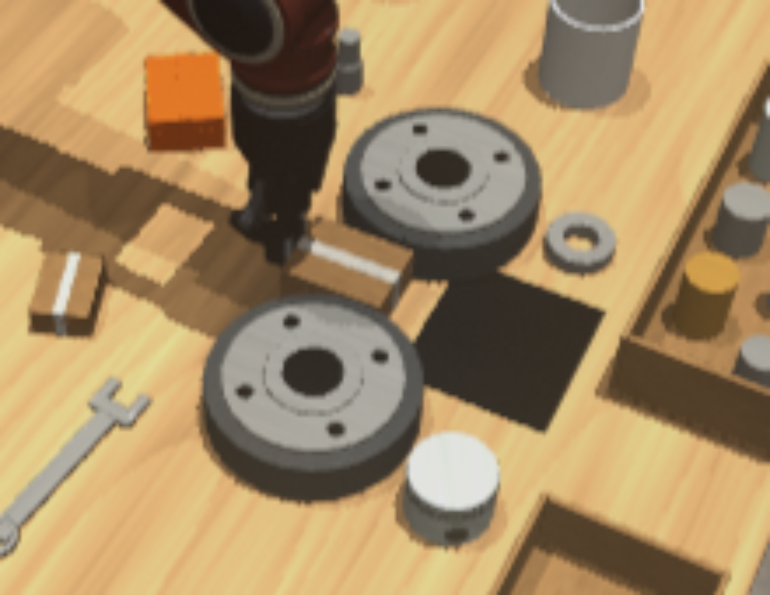

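The carton's front end is now in the gap at about (400,275) in the crop, centred and without jamming. I'll raise the tips slightly for drum clearance and go on.

Request:
send_rows:
  rows:
    - [1.5,[0.2,0,0],0]
    - [1.5,[0,0,-0.4],0]
    - [1.5,[-0.4,0,0],0]
    - [1.5,[-0.5,0,0],0]
    - [1.5,[-0.5,0,0],0]
    - [1.5,[-0.5,0,0],0]
    - [1.5,[-0.5,0,0],0]
    - [1.5,[-0.5,0,0],0]

```text
t: 12.68
tool_pos: [0.563, 0.0468, 0.0226]
tool_rot: [0.038, -3.141, 0.0]
contact_force: [-4.7, 1.2, 3.7]
opening: 0.0152
grip_force: 2.4
```

```bash
python3 - <<'E'
from h import *
st(); scene(-.04)
E
```

```text
t 12.675 gap xy mm [-57.    0.4] z 0.0226 tool y angle in gap 90.03 tilt [-0.0002 -0.    ] F [-4.7  1.2  3.7] open 0.0152
offs [[-2.2, -7.1], [-2.5, 4.9]] carton(gap) [0.2 1.1] [80.2 66.7] 0.2 563 front/rear x [-39.3  39.6]
```

Request:
send_rows:
  rows:
    - [1.5,[-0.5,0,0],0]
    - [1.5,[-0.5,0,0],0]
    - [1.5,[-0.5,0,0],0]
    - [1.5,[-0.5,0,0],0]
    - [1.5,[-0.5,0,0],0]

```text
t: 13.35
tool_pos: [0.588, 0.0474, 0.0224]
tool_rot: [-0.038, 3.141, -0.0]
contact_force: [-2.7, 0.1, -0.9]
opening: 0.0152
grip_force: 1.1
```

Request:
send_rows:
  rows:
    - [1.5,[-0.5,0,0],0]
    - [1.5,[-0.5,0,0],0]
    - [1.5,[-0.5,0,0],0]

```text
t: 13.72
tool_pos: [0.6029, 0.0477, 0.0225]
tool_rot: [0.038, -3.141, 0.0]
contact_force: [-1.4, 0.9, -2.3]
opening: 0.0153
grip_force: 0.9
```

```bash
python3 - <<'E'
from h import *
st(); scene(0,"s6")
E
```

```text
t 13.725 gap xy mm [-17.    0.4] z 0.0225 tool y angle in gap 90.03 tilt [-0. -0.] F [-1.4  0.9 -2.3] open 0.0153
offs [[1.1, -5.8], [0.6, 6.0]] carton(gap) [40.2  1.9] [79.7 68.4] 0.2 581 front/rear x [ 0.9 79.5]
```

View pics/s6.png

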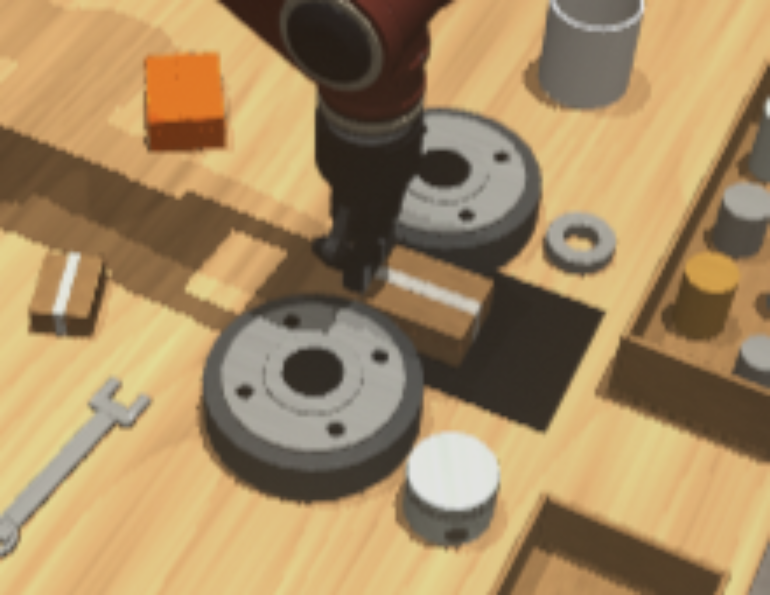

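The carton has passed through the gap square, its front end at about (480,300) in the crop and over the mat. Forces are only a few newtons.

Request:
send_rows:
  rows:
    - [1.5,[-0.5,0,0],0]
    - [1.5,[-0.5,0,0],0]
    - [1.5,[-0.5,0,0],0]
    - [1.5,[-0.5,0,0],0]
    - [1.5,[-0.5,0,0],0]
    - [1.5,[-0.5,0,0],0]

```text
t: 14.52
tool_pos: [0.633, 0.0485, 0.0228]
tool_rot: [0.038, -3.141, -0.0]
contact_force: [-4.2, 0.4, 2.8]
opening: 0.015
grip_force: 1.9
```

Request:
send_rows:
  rows:
    - [1.5,[-0.5,0,0],0]
    - [1.5,[-0.5,0,0],0]
    - [1.5,[-0.5,0,0],0]
    - [1.5,[-0.5,0,0],0]
    - [1.5,[-0.4,0,0],0]
    - [1.5,[-0.3,0,0],0]
    - [1.5,[0,0,0],0]

```text
t: 15.4
tool_pos: [0.6603, 0.0492, 0.0227]
tool_rot: [-0.038, 3.14, 0.0]
contact_force: [-1.2, -0.3, 1.1]
opening: 0.0153
grip_force: 0.7
```

```bash
python3 - <<'E'
from h import *
st(); scene(.055,"s7")
E
```

```text
t 15.4 gap xy mm [40.5  0.5] z 0.0227 tool y angle in gap 90.03 tilt [0.0016 0.    ] F [-1.2 -0.3  1.1] open 0.0153
offs [[0.8, -1.2], [-0.1, -0.2]] carton(gap) [96.2  2.8] [82.  69.7] -0.2 631 front/rear x [ 56.6 136.7]
```

View pics/s7.png

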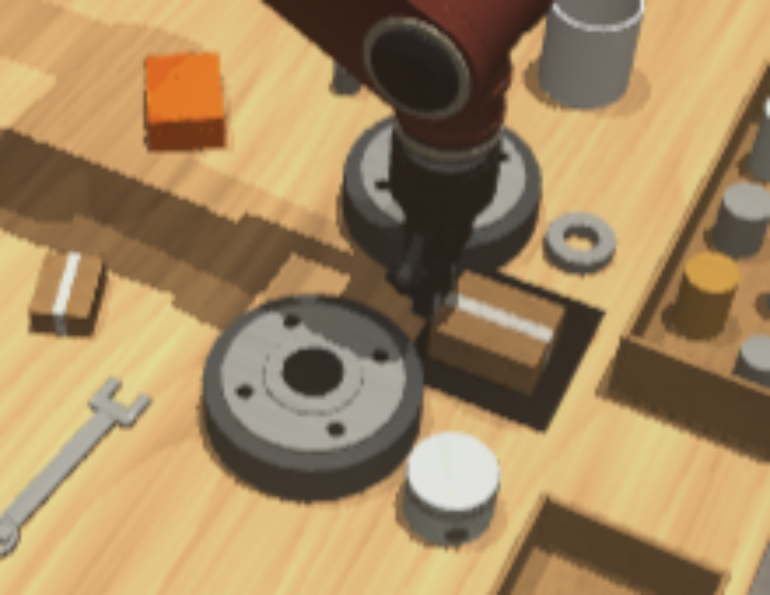

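The carton appears to lie wholly on the mat, at about (430-565, 270-390) in the crop. I'll retreat straight up and check from the top.

Request:
send_rows:
  rows:
    - [1.5,[0.5,0,0],0]
    - [1.5,[0.5,0,-0.5],0]
    - [1.5,[0,0,-3],0]
    - [1.5,[0,0,-5],0]
    - [1.5,[0,0,-5],0]
    - [1.5,[5,0,-2],0]
    - [1.5,[6,0,0],0]
    - [1.5,[6,0,0],0]
    - [1.5,[5,0,0],0]
    - [1.5,[0,0,0],0]

```text
t: 16.7
tool_pos: [0.4268, 0.0438, 0.1769]
tool_rot: [-0.038, 3.14, -0.0]
contact_force: [0.2, -0.5, 0.3]
opening: 0.0147
grip_force: 0.0
```

```bash
python3 - <<'E'
from h import *
st(); im=ctrl.get_image("top"); T=pts(im); f=im["frame"].astype(int)
c=G@np.array([.097,.003])+O
Q=blob(T,c,.065,.027,.042); cc,s,a=rect(Q); print("carton",(G.T@(cc/1000-O)*1000).round(1),s,a-1.35)
M=np.load("top0.npz"); P0=M["P"]; f0=M["f"].astype(int).sum(-1)
m=(f0<150)&(np.hypot(P0[...,0]-.717,P0[...,1]-.058)<.1)&(P0[...,2]<.015)
g=(P0[m][:,:2]-O)@G; h=(abs(g[:,1]-.006)<.03); print("mat x edges",np.percentile(g[h,0],[1,99]).round(4)); h=abs(g[:,0]-.11)<.02; print("mat y edges",np.percentile(g[h,1],[1,99]).round(4))
cv2.imwrite("pics/t8.png",cv2.resize(cv2.cvtColor(im["frame"],cv2.COLOR_RGB2BGR)[110:220,170:310],None,fx=5,fy=5))
E
```

```text
t 16.7 gap xy mm [-193.2    0.6] z 0.1769 tool y angle in gap 90.04 tilt [ 0.0009 -0.    ] F [ 0.2 -0.5  0.3] open 0.0147
carton [95.   1.7] [84.6 63.4] 0.8500000000000001
mat x edges [0.0437 0.1876]
mat y edges [-0.0532  0.0686]
```

View pics/t8.png

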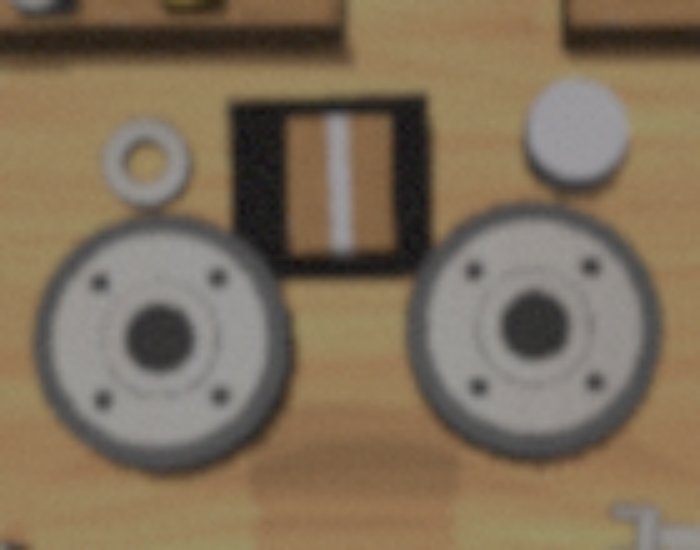

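The carton lies squarely on the mat, spanning about (285-395, 112-255) in the crop, with mat visible on all four sides. I'm handing the job in.

```bash
python3 -c "
from station import ctrl
print(ctrl.finish_job())"
```

```text
the job is handed in; nothing more can be done
None
```

The carton was slid through the gap between the drums and lies flat and wholly on the mat, no other stock appears to have moved, and the job is handed in at about 17 s; the hand-in returned no verdict.

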